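# Move the washroom key to the other fold-down hook

### The arm

A 7-joint arm with a two-finger parallel gripper is mounted at the origin on the work surface. World frame = base frame: x ahead of the robot, y to its left, z up, the work surface at z = 0. Lengths are in mm, angles in rad, forces in N, time in s.
With the tool pointing down it reaches from about 425 to 950 mm from the base axis. Payload 16.7 kg.
Tool frame: the origin (TCP) lies midway between the tips of the shut fingers; the grasp point (between the pads) lies 19 mm behind it (bot.grasp_offset is the distance from the TCP to the grasp point, in mm); z points along the fingers, y is the line along which they close (so a half turn about z gives the same grasp; the last joint's range is limited). The gripper opens to 94 mm and grips with 3 to 60 N. Pads are 16 mm wide; open, the fingers measure 119 mm over their backs; the gripper's body (75 mm by 177 mm) begins 78 mm behind the grasp point.
Start: joints at [1.05, 0.426, 0.074, 1.606, -0.034, 1.111, -0.067], TCP at [245.19, -628.853, 205.467] pointing down, gripper open.
Joint ranges: [-2.85, 2.85], [-0.5, 2.14], [-1.23, 1.37], [0.21, 2.46], [-1.02, 4.16], [0.16, 2.05], [-2.73, 2.73]. Speed limits (rad/s): [1.89, 1.89, 2.39, 2.39, 3.01, 3.01, 3.01].

### API

Orientations are given as a unit quaternion [w, x, y, z].
In Python, from rig import bot gives the robot as it stands.
- The arm moves only by the shell command python3 -m jog 'ROWS'. ROWS is JSON, a list of rows, each a list of 3 entries, a list of its own where there are three numbers: the turn, a rotation vector about the tool's x, y, z normalised to -1 to 1, where 1 is 1.5 rad, then the shift along the tool's x, y, z normalised to -1 to 1, where 1 is 600 mm, then the opening, from -1 (shut) to 1 (fully open). In form: [[[wx, wy, wz], [tx, ty, tz], gripper], ...]. A call has 1 to 5 rows; each row is the pose to reach, as a shift and turn from the pose commanded when the call began, along the tool's axes at that moment; what a row does not reach only later rows make up. A row lasts 1/8 s, in which the tool goes at most 62.5 mm and 10.7 degrees, less where a joint would pass 70% of its speed; a pose out of reach is approached as far as the arm can. A call with a number of a shift or a turn outside -1 to 1 is refused whole. A call with a gripper value outside its range is refused whole. The fingers move at their own pace and stop on an object; the grip force is fixed at half the most. Time passes only in rows, so rows that repeat a pose let the fingers close. It gives the time, the measured TCP pose, the force, the opening and the grip force at its end, in the units of the state.
- bot.get_state(): the state, without advancing time (a new reading comes with each control period).
- bot.read_camera(name): name is "scene" or "side" or "wrist"; returns (picture, depth): 400x640x3 uint8, blue, green, red; 400x640 float32, mm along the optical axis (not along the pixel's ray), 0 where there is no reading.
- bot.camera_info(name): a dict with "fx", "fy", "cx", "cy" (pixels), "extrinsics" (4x4, takes a point from camera to world coordinates). Camera axes: x right, y down, z forward; pixel columns grow to the right and rows downward; lengths in mm; the calibration is good to about 2 mm. A picture is of the moment at which its call begins: read the wrist's pose just before it. camera_info takes no time and is no camera call; for the wrist camera it gives the pose at the moment of the call.
- bot.close_job(): hands the job in; it is judged then, once.
The state is a dict: "t": time; "joint_positions": joint angles; "dq": joint speeds; "effort": joint torques, N m; "tcp_pos": TCP position; "orientation": TCP orientation; "ft_force": force on the tool from outside, world axes, zero at the start; "ft_torque": the same for the moment, N m; "width": opening from 0.0 (shut) to 1.0 (fully open); "grip_force": force on a finger pad.
Only numpy, scipy, OpenCV 4.12 (cv2) and the standard library are available. Lean on these libraries where they do the work, as an engineer would, in place of code of your own. Each camera call takes 0.05 s, during which the arm holds its last target. There are 200 camera calls.

### The job

The washroom key is to hang on the other hook of the counter rack: fold that empty hook fully down, move the key paddle from its present hook onto it, and leave it hanging freely by its slot. Then fold the hook you have emptied up flat against its plate, so that nobody catches a sleeve on it. Leave everything else on the counter where it stands.

Things in the scene. Friction and masses are not known exactly. Their poses are not given: they have to be found in the camera images.
- rack: Black steel counter rack with stock, 420 mm wide, fixed. Origin on the counter below the middle of its hook rail; -x points out to its front, y along the rail. The upright front face of the rail lies at x = -6 mm, from 205 to 310 mm above the counter; posts end at 310 mm. The cartons on top stay 95 mm or more behind that face and below 300 mm.
- loaded_hook: Steel plate (36 x 92 mm) of the fold-down hook that carries the key paddle at the start, on the rail's front. Origin: on the plate's back, at hinge height, about 228 mm above the counter; -x points straight out of the rail, y along it, z up. The hinge pin runs along y through x = -22 mm, z = 0. The plate reaches from 22 mm below the pin to 70 mm above.
- free_hook: Plate of the other, empty hook, of the same make, 156 mm along the rail from the first (either may be the nearer); same origin, axes and pin (x = -22 mm, z = 0). The knuckle round each pin is 26 mm wide along y and reaches 32 mm out from the rail and from 14 mm below the pin to 10 mm above it.
- loaded_arm (a joint): Arm angle of the hook that carries the paddle at the start; it starts fully down. 0 = folded up flat along its plate, 1.57 = fully down: level, straight out, on its stop. Stays where it is left (friction 0.05 N m: about 1 N at its end). A point L from the pin is L*sin(angle) in front of the pin and L*cos(angle) above it.
- free_arm (a joint): Arm angle of the other hook; same meaning and friction. It starts folded up, 0 to 0.25 rad ajar, and must be brought fully down (1.57). A pinched arm turns only stiffly between the fingers and tends to lag or slip; a push with closed fingertips brings it home: from above onto its stop, or from the front to fold it flat.
- loaded_arm_tip (a point): On the arm of the hook that carries the paddle at the start, on its centre line, 67 mm from the pin. Both arms: a bar 12 mm wide (along the rail), 6 mm thick, 70 mm long from the pin; the last 6 mm is turned into a lip that stands 11 mm above the bar's upper face when down, and points to the plate when folded. It can be pinched across its 12 mm width.
- free_arm_tip (a point): The same point on the arm of the other hook: on its centre line, 67 mm from the pin.
- paddle_mid (a point): Centre of the key paddle, 93 mm above its underside; x across its 12 mm thickness, y across its width, z up. Plywood, 0.08 to 0.15 kg, 185 mm tall, a brass key fixed flat on it: a blade 90 mm wide and 90 tall, above it a neck 46 mm wide and 95 tall. Hanging, its underside is 66 mm above the counter and its faces are parallel to the rail.
- paddle_eye (a point): Centre of the upright slot through the neck, 32 mm wide, 40 tall, 20 mm of wood above it; same axes. Hung, the slot's top lies on the arm, this point 17 mm below the pin's height and 46 to 54 mm in front of the pin at the start. Pinch the neck across its 46 mm; raised 18 to 30 mm it can be drawn out over the lip.
- flask_tall_mid (a point): Steel flask, 66 mm diameter, 170 mm tall, standing about 230 mm in front of the rack's rail. Point half-way up. To be left alone.
- flask_short_mid (a point): Copper-coloured flask, 66 mm diameter, 150 mm tall, standing on the counter. Point half-way up. To be left alone.
- card_pack_mid (a point): White flat pack, 65 x 95 x 30 mm tall, lying on the counter below the hooks, about 75 mm in front of the rail. Point at its centre. To be left alone.
- tape_roll_mid (a point): Roll of packing tape lying flat, 92 mm diameter, 48 mm tall. Point at its centre. To be left alone.
- carton_mid (a point): Cardboard carton 150 x 110 x 90 mm tall. Point at its centre. To be left alone.
- stapler_mid (a point): Black stapler 145 x 36 mm, 41 mm tall. Point about half-way up. To be left alone.
Not all that is in view belongs to the job. What is shaped like the part that bears paddle_mid but green or pink is not meant.

How it is judged (in metres and radians):
On the way, in this order (a step that is already met when the one before it is completed fails the run):
1. the empty hook is folded fully down (value of joint free_arm above 1.45 rad), for 0.2 s.
2. the key paddle hangs freely by its slot on that hook, let go (y of paddle_eye in the frame of free_hook between -0.016 and 0.016 m and x of paddle_eye in the frame of free_hook between -0.09 and -0.03 m and z of paddle_eye in the frame of free_hook between -0.028 and -0.008 m and angle between paddle_eye's own z axis and vertical below 0.2 rad and contact force between key_paddle and free_hook above 0.2 N and value of joint free_arm above 1.45 rad and contact force between the fingers and key_paddle below 0.1 N), for 0.3 s.
3. the emptied hook is folded up flat (value of joint loaded_arm below 0.12 rad), for 0.2 s.
At the end, for the whole second after the job is handed in: The paddle hangs at rest on the hook that was empty, the arm through its slot between hinge and lip and bearing its weight, upright within 0.2 rad, and let go; that hook is fully down (above 1.45 rad) and the emptied hook folded flat (below 0.12 rad) (all of step 2 and value of joint loaded_arm below 0.12 rad and linear speed of key_paddle below 0.05 m/s); the robot touches nothing.
It fails at once if one of the other things on the counter (flasks, pack, tape roll, carton, stapler) is shifted by more than 40 mm (distance of any of flask_tall_mid, flask_short_mid, card_pack_mid, tape_roll_mid, carton_mid, stapler_mid from where it was at the start of the episode above 0.04 m).
It fails at once if a flask is knocked over (angle between any of flask_tall_mid, flask_short_mid's own z axis and vertical above 0.6 rad).
It also fails if it takes over 69 s, if anything falls off the work surface, if the arm or the gripper's body presses on something with over 40 N, if the wrist force passes 120 N, or if a joint passes its speed limit or range.

## Working session

There is one attempt and no reset: what is moved stays moved. The work goes in short steps, Python scripts to look and compute and a shell command to move; the robot and the scene stay as the last step left them, time stands still between calls to the robot, and variables do not carry over. Pictures are saved under pics/ and viewed, at most 10 in all, crops included, and the job is handed in when it is done.

```bash
ls; mkdir -p pics; python3 - <<'E'
from rig import bot
import cv2,numpy as np
s=bot.get_state();print(s['t'],s['tcp_pos'],s['orientation'],s['width'])
for n in("scene","side"):
    im,d=bot.read_camera(n);c=bot.camera_info(n);np.savez(f'{n}0.npz',im=im,d=d,E=c['extrinsics'],k=[c['fx'],c['fy'],c['cx'],c['cy']])
    cv2.imwrite(f'pics/{n}0.png',im);print(n,np.round(c['extrinsics'],3).tolist(),c['fx'])
E
```

```text
pics
0.0 [ 245.02416352 -628.48488127  204.74809996] [-6.46047184e-04  9.82775392e-01  1.84802821e-01 -1.68542959e-04] 1.0016464231751423
scene [[-0.256, 0.533, -0.807, 1582.346], [0.967, 0.153, -0.206, 216.314], [0.014, -0.833, -0.554, 857.923], [0.0, 0.0, 0.0, 1.0]] 406.7853972290337
side [[-0.917, 0.28, -0.283, 872.349], [0.398, 0.624, -0.672, 549.998], [-0.012, -0.729, -0.684, 796.073], [0.0, 0.0, 0.0, 1.0]] 381.4275554330991
```

View pics/scene0.png

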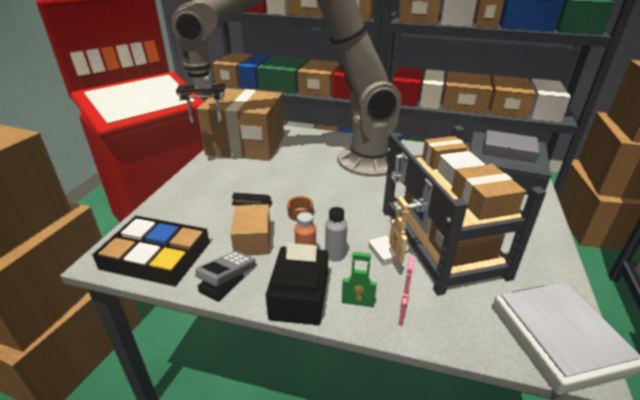

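View pics/side0.png

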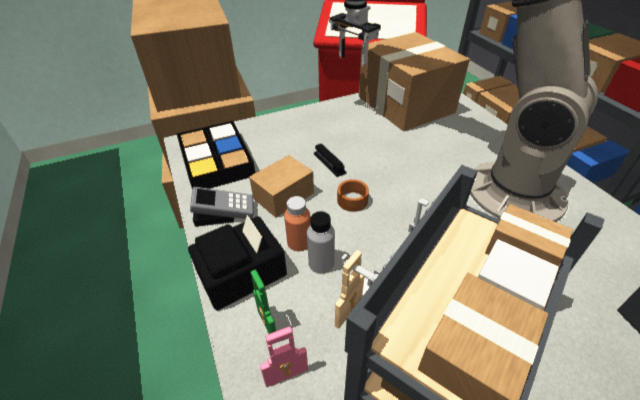

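The scene view shows the plywood paddle at about (398,235) and the side view shows it at (350,290). The green paddle at scene (360,280) and the pink one at (406,290) are decoys. The empty hook is the one nearer the robot, at scene (400,170) and side (420,213). I'll confirm this in an enlarged crop.

```bash
cat > h.py <<'E'
import numpy as np,cv2
def load(n):
    z=np.load(f'{n}.npz');return z['im'],z['d'],z['E'],z['k']
def pts(d,E,k):
    v,u=np.mgrid[0:d.shape[0],0:d.shape[1]]
    P=np.stack([(u-k[2])/k[0]*d,(v-k[3])/k[1]*d,d],-1)
    return P@E[:3,:3].T+E[:3,3]
def snap(bot,n,f):
    c=bot.camera_info(n);im,d=bot.read_camera(n)
    np.savez(f'{f}.npz',im=im,d=d,E=c['extrinsics'],k=[c['fx'],c['fy'],c['cx'],c['cy']])
    return load(f)
E
python3 - <<'E'
from h import *
a=load('scene0');b=load('side0')
A=cv2.resize(a[0][140:280,370:470],None,fx=4,fy=4,interpolation=2)
B=cv2.resize(b[0][190:330,320:420],None,fx=4,fy=4,interpolation=2)
cv2.imwrite('pics/crop0.png',np.hstack([A,B]))
for n,x,pp in(('scene',a,[(398,165),(399,235),(410,205),(425,205),(336,235),(406,290)]),('side',b,[(420,213),(350,290),(372,275),(320,245),(420,230)])):
    P=pts(*x[1:])
    for u,v in pp: print(n,u,v,P[v,u].round(0))
E
```

```text
scene 398 165 [506. 157. 270.]
scene 399 235 [678. 193. 147.]
scene 410 205 [648. 210. 231.]
scene 425 205 [637. 249. 231.]
scene 336 235 [675.  14. 104.]
scene 406 290 [843. 233. 109.]
side 420 213 [496. 152. 260.]
side 350 290 [668. 200. 168.]
side 372 275 [639. 224. 232.]
side 320 245 [659.  35. 113.]
side 420 230 [553. 222. 309.]
```

View pics/crop0.png

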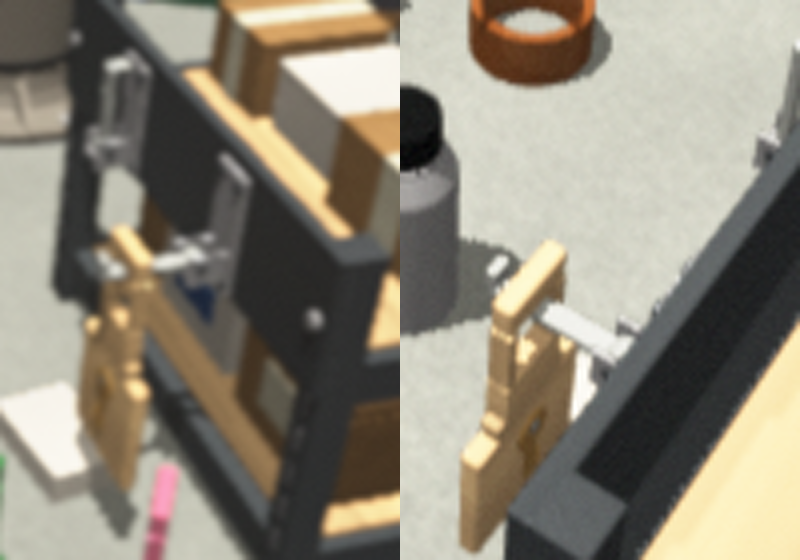

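The crop confirms it: the plywood paddle with the brass key hangs on the far hook, which is down, and the empty folded hook is nearer the robot. Next I'll fit the rack frame and the hook positions.

```bash
python3 - <<'E'
from h import *
im,d,E,k=load('scene0');P=pts(d,E,k)
v,u=np.mgrid[0:400,0:640]
hsv=cv2.cvtColor(im,cv2.COLOR_BGR2HSV)
# rail face
m=(hsv[...,2]<75)&(P[...,2]>215)&(P[...,2]<300)&(u>388)&(u<470)&(v>135)&(v<260)&(d>0)
Q=P[m];print(len(Q))
best=None
rng=np.random.default_rng(0)
for _ in range(500):
    a,b=Q[rng.choice(len(Q),2,False),:2]
    L=np.linalg.norm(b-a)
    if L<60: continue
    n=np.array([-(b-a)[1],(b-a)[0]])/L
    i=abs((Q[:,:2]-a)@n)<3
    if best is None or i.sum()>best.sum(): best=i
R=Q[best];c=R[:,:2].mean(0);w,V=np.linalg.eigh(np.cov(R[:,:2].T));t=V[:,1];n=V[:,0]
t*=np.sign(t[0]); n=np.array([t[1],-t[0]])  # n outwards (-y)
print('inl',best.sum(),'c',c,'t',t,'n',n,'std',w[0]**.5,'ang',np.degrees(np.arctan2(t[1],t[0])))
np.savez('rack.npz',c=c,t=t,n=n)
for nm in('scene0','side0'):
    im,d,E,k=load(nm);P=pts(d,E,k);hsv=cv2.cvtColor(im,cv2.COLOR_BGR2HSV)
    o=(P[...,:2]-c)@n; s=(P[...,:2]-c)@t; z=P[...,2]
    g=(hsv[...,1]<60)&(hsv[...,2]>110)&(o>2)&(o<110)&(z>190)&(z<312)&(abs(s)<200)&(d>0)
    for a,b in((-150,-20),(-20,150)):
        q=g&(s>a)&(s<b); print(nm,'metal',q.sum(),'s',np.percentile(s[q],[2,50,98]).round(1),'o',np.percentile(o[q],[2,50,98]).round(1),'z',np.percentile(z[q],[2,50,98]).round(1))
    w=(hsv[...,1]>60)&(hsv[...,0]>8)&(hsv[...,0]<25)&(o>20)&(o<130)&(z>60)&(z<275)&(s>-60)&(s<150)&(d>0)
    print('paddle',w.sum(),'s',np.percentile(s[w],[2,50,98]).round(1),'o',np.percentile(o[w],[2,50,98]).round(1),'z',np.percentile(z[w],[2,50,98]).round(1))
    for nme,col in(('flasktall',(hsv[...,1]<60)&(o>150)&(o<300)&(z>20)&(z<200)&(abs(s)<180)),):
        print(nme,col.sum(),np.median(P[col],0).round(0), np.percentile(o[col],[2,98]),np.percentile(s[col],[2,98]))
    bl=(hsv[...,2]<75)&(abs(o)<25)&(z>200)&(z<320);print('rail s',np.percentile(s[bl],[1,99]),'z',np.percentile(z[bl],[1,99]))
E
```

```text
1795
inl 1499 c [602.91390221 238.37410535] t [0.86766155 0.49715534] n [ 0.49715534 -0.86766155] std 1.032369569750539 ang 29.811976403190492
scene0 metal 82 s [-142.7 -128.1 -115. ] o [ 2.5 21.2 32.1] z [212.7 237.  299.7]
scene0 metal 149 s [ 11.7  26.9 141.8] o [ 2.6 29.5 91.9] z [225.8 233.9 298.4]
paddle 757 s [-9.1 39.6 73. ] o [65.8 75.9 78.5] z [ 74.7 152.2 250.8]
flasktall 1267 [671.  11. 100.] [193.35600581 298.76401852] [-94.55564977 142.68785185]
rail s [-707.98750111  157.81767976] z [205.27034565 309.77497603]
side0 metal 164 s [-140.3 -125.6 -117.1] o [ 5.3 23.6 33. ] z [219.4 278.5 299.9]
side0 metal 375 s [ 7.4 26.2 45.5] o [ 6.1 56.1 91.2] z [216.5 233.8 295.5]
paddle 1079 s [-9.9 41.5 71.7] o [63.8 66.2 76.3] z [ 79.1 155.  249.9]
flasktall 2141 [666.  16.  99.] [190.79209685 297.95080589] [-99.70292242  65.69481135]
rail s [-236.00226849  156.20403677] z [211.62550054 309.69682895]
```

```bash
cat >> h.py <<'E'
from scipy.spatial.transform import Rotation as R
r=np.load('rack.npz') ; c,t,n=r['c'],r['t'],r['n']
def W(s,o,z): return np.r_[c+s*t+o*n,z]
def SO(p): return ((p[:2]-c)@t).round(1),((p[:2]-c)@n).round(1),round(float(p[2]),1)
def tool(st): return R.from_quat(np.r_[st['orientation'][1:],st['orientation'][0]])
def goalR(tilt=0.): # tool y along t; tilt>0: tool z leans from down towards the rail (-n)
    y=np.r_[t,0];z=np.r_[-n*np.sin(tilt),-np.cos(tilt)]
    return R.from_matrix(np.c_[np.cross(y,z),y,z])
def to(bot,s,o,z,tilt=0.):
    st=bot.get_state();T=tool(st);sh=T.inv().apply(W(s,o,z)-st['tcp_pos'])/600
    tu=(T.inv()*goalR(tilt)).as_rotvec()/1.5
    print('at',SO(st['tcp_pos']),'t',st['t'],'turn',tu.round(3),'shift',sh.round(3))
E
python3 -c "
from h import *;from rig import bot
to(bot,-50,90,420)"
```

```text
at (np.float64(-741.5), np.float64(574.3), 204.8) t 0.1 turn [-1.000e-03 -1.000e-03 -1.146e+00] shift [ 1.02  -0.969 -0.358]
```

```bash
python3 -m jog '[[[0,0,-0.1],[0,0,-0.1],0],[[0,0,-0.2],[0.0,0,-0.2],0],[[0,0,-0.35],[0.05,-0.05,-0.3],0],[[0,0,-0.45],[0.12,-0.12,-0.36],0],[[0,0,-0.57],[0.2,-0.2,-0.36],0]]'; python3 -c "
from h import *;from rig import bot
to(bot,-50,90,420)"
```

```text
t: 0.72
tcp_pos: [305.8, -491.1, 421.2]
orientation: [0.001, 0.816, 0.578, -0.0]
ft_force: [1.0, 0.5, -0.1]
width: 0.513
grip_force: 0.0
at (np.float64(-620.5), np.float64(485.3), 421.2) t 0.725 turn [ 0.001  0.002 -0.573] shift [1.15  0.121 0.   ]
```

```bash
python3 -m jog '[[[0,0,-0.12],[0.1,0,0],0],[[0,0,-0.24],[0.2,0.02,0],0],[[0,0,-0.36],[0.3,0.03,0],0],[[0,0,-0.48],[0.4,0.04,0],0],[[0,0,-0.57],[0.5,0.05,0],0]]'; python3 -c "
from h import *;from rig import bot
to(bot,-50,90,420)"
```

```text
t: 1.35
tcp_pos: [435.1, -217.6, 419.1]
orientation: [-0.0, 0.503, 0.864, -0.0]
ft_force: [0.4, -1.0, -0.6]
width: 0.502
grip_force: 0.0
at (np.float64(-372.3), np.float64(312.2), 419.1) t 1.35 turn [-0.     0.    -0.003] shift [ 0.373  0.535 -0.002]
```

```bash
python3 -m jog '[[[0,0,0],[0.06,0.085,0],0],[[0,0,0],[0.12,0.17,0],0],[[0,0,0],[0.18,0.255,0],0],[[0,0,0],[0.24,0.34,0],0],[[0,0,0],[0.3,0.42,0],0]]' >/dev/null; python3 -m jog '[[[0,0,0],[0.04,0.06,0],0],[[0,0,0],[0.07,0.11,0],0],[[0,0,0],[0.07,0.11,0],0]]'; python3 - <<'E'
from h import *;from rig import bot
to(bot,-50,90,420)
im,d,E,k=snap(bot,'wrist','w1');cv2.imwrite('pics/w1.png',im)
P=pts(d,E,k);o=(P[...,:2]-c)@n; s=(P[...,:2]-c)@t; z=P[...,2]
print(E.round(2).tolist())
hsv=cv2.cvtColor(im,cv2.COLOR_BGR2HSV)
g=(hsv[...,1]<60)&(hsv[...,2]>110)&(o>-10)&(o<110)&(z>190)&(z<312)&(d>0)
for a,b in((-170,-90),(-10,70)):
    q=g&(s>a)&(s<b); print(q.sum(),[np.percentile(x[q],[2,50,98]).round(1) for x in(s,o,z)] if q.sum() else '')
bl=(hsv[...,2]<75)&(abs(z-309)<5);print([np.percentile(x[bl],[1,50,99]).round(1) for x in(s,o,z)] if bl.sum() else 'norail')
E
```

```text
t: 2.35
tcp_pos: [603.8, 132.3, 418.1]
orientation: [-0.001, 0.504, 0.864, 0.0]
ft_force: [-0.7, 0.1, -0.4]
width: 0.5
grip_force: 0.0
at (np.float64(-52.0), np.float64(92.4), 418.1) t 2.35 turn [-0.001 -0.001 -0.004] shift [ 0.004  0.003 -0.003]
[[0.87, 0.47, 0.13, 564.29], [0.49, -0.84, -0.24, 201.95], [-0.0, 0.27, -0.96, 597.58], [0.0, 0.0, 0.0, 1.0]]
276 [array([-139.7, -131.3, -118.8]), array([13.2, 21.5, 33.6]), array([221.8, 297.9, 299.6])]
1210 [array([ 9.5, 24.7, 39.6]), array([ 2.5, 29.4, 91.9]), array([224.6, 233.8, 298.7])]
[array([-260. , -194.2,  128.3]), array([-30.1,  -6.3,   2.4]), array([304.9, 309.8, 311.7])]
```

View pics/w1.png

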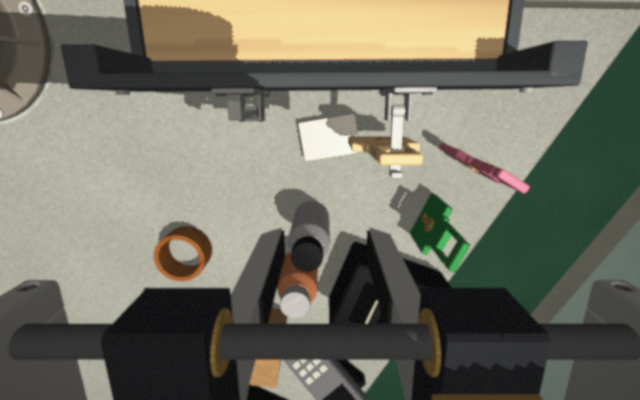

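The wrist view shows the loaded arm at (398,130) with the paddle at (390,150). The folded hook is in shadow at (245,105). I'll measure both from the depth.

```bash
python3 - <<'E'
from h import *
im,d,E,k=load('w1');P=pts(d,E,k);o=(P[...,:2]-c)@n; s=(P[...,:2]-c)@t; z=P[...,2]
def rep(nm,m): print(nm,m.sum(),[np.percentile(x[m],[2,25,50,75,98]).round(1).tolist() for x in(s,o,z)] if m.sum() else '')
ok=d>0
rep('bar',ok&(o>35)&(o<58)&(abs(z-232)<6)&(s>0)&(s<60))
rep('lip',ok&(o>80)&(o<100)&(abs(z-238)<10)&(s>0)&(s<60))
rep('padtop',ok&(o>55)&(o<85)&(abs(z-251)<6)&(s>-20)&(s<80))
rep('freearm',ok&(o>8)&(o<50)&(z>250)&(z<305)&(s>-170)&(s<-90))
rep('free knuckle',ok&(o>8)&(o<50)&(z>210)&(z<245)&(s>-170)&(s<-90))
rep('loaded knuckle',ok&(o>8)&(o<34)&(z>210)&(z<245)&(s>-0)&(s<60))
rep('flask',ok&(o>180)&(o<270)&(z>120)&(z<180)&(s>-120)&(s<30))
A=load('side0');P=pts(*A[1:]);d=A[1];ok=d>0;o=(P[...,:2]-c)@n; s=(P[...,:2]-c)@t; z=P[...,2]
rep('side freearm',ok&(o>10)&(o<60)&(z>245)&(z<305)&(s>-170)&(s<-90))
rep('side bar',ok&(o>35)&(o<58)&(abs(z-232)<6)&(s>0)&(s<60))
E
```

```text
bar 242 [[19.1, 21.4, 24.6, 27.6, 30.6], [35.9, 41.1, 46.4, 51.8, 57.1], [227.6, 230.3, 230.9, 231.4, 232.6]]
lip 151 [[19.1, 21.4, 24.5, 27.5, 30.5], [82.4, 85.7, 88.1, 90.5, 93.7], [229.7, 231.0, 236.2, 241.5, 243.1]]
padtop 517 [[4.9, 15.1, 26.1, 37.4, 48.0], [66.5, 69.0, 71.7, 74.6, 77.8], [246.8, 249.8, 250.5, 251.1, 252.3]]
freearm 389 [[-139.3, -132.9, -128.7, -125.4, -120.1], [8.2, 16.5, 21.7, 24.9, 28.3], [254.0, 294.9, 297.5, 298.4, 299.6]]
free knuckle 392 [[-141.5, -135.5, -124.9, -119.1, -117.9], [8.4, 15.5, 21.5, 29.0, 33.5], [216.0, 225.3, 231.8, 236.8, 239.4]]
loaded knuckle 560 [[12.4, 15.1, 24.6, 34.0, 36.3], [8.3, 17.3, 22.8, 28.5, 33.7], [216.8, 230.4, 233.1, 236.7, 238.9]]
flask 1593 [[-106.4, -89.5, -77.3, -65.9, -50.4], [193.3, 202.8, 212.2, 224.6, 242.1], [122.2, 133.8, 164.0, 169.9, 171.4]]
side freearm 135 [[-136.1, -130.6, -126.9, -125.4, -124.0], [11.6, 20.9, 22.1, 24.6, 27.3], [248.4, 266.5, 284.6, 297.7, 299.9]]
side bar 86 [[19.6, 23.0, 26.3, 29.5, 31.4], [35.6, 41.3, 45.9, 52.1, 57.2], [227.1, 230.5, 231.2, 232.2, 233.0]]
```

```bash
python3 -m jog '[[[0,0,0],[0.05,-0.06,0.02],0],[[0,0,0],[0.1,-0.12,0.05],0],[[0,0,0],[0.116,-0.131,0.1],0],[[0,0,0],[0.116,-0.131,0.15],0],[[0,0,0],[0.116,-0.131,0.15],0]]' ; python3 -c "
from h import *;from rig import bot
to(bot,-130.5,24,272)"
```

```text
t: 3.02
tcp_pos: [500.1, 150.3, 328.0]
orientation: [-0.001, 0.506, 0.862, -0.001]
ft_force: [-0.7, -0.7, 0.7]
width: 0.5
grip_force: 0.0
at (np.float64(-133.0), np.float64(25.3), 328.0) t 3.025 turn [-0.002  0.    -0.007] shift [0.002 0.004 0.093]
```

```bash
python3 -m jog '[[[0,0,-0.005],[0.002,0.004,0.045],0],[[0,0,-0.005],[0.002,0.004,0.093],0],[[0,0,-0.005],[0.002,0.004,0.093],0],[[0,0,-0.005],[0.002,0.004,0.093],-1],[[0,0,-0.005],[0.002,0.004,0.093],-1]]'; python3 -m jog '[[[0,0,0],[0,0,0],-1],[[0,0,0],[0,0,0],-1],[[0,0,0],[0,0,0],-1]]'; python3 -c "
from h import *;from rig import bot
to(bot,-130.5,24,272)"
```

```text
t: 3.65
tcp_pos: [503.2, 154.3, 274.8]
orientation: [0.001, 0.502, 0.865, 0.001]
ft_force: [0.5, 0.7, 0.1]
width: 0.321
grip_force: 0.0
t: 4.03
tcp_pos: [501.3, 153.4, 273.7]
orientation: [-0.0, 0.502, 0.865, -0.001]
ft_force: [-12.9, -6.8, 12.9]
width: 0.119
grip_force: 30.0
at (np.float64(-130.4), np.float64(23.2), 273.7) t 4.025 turn [-0.002  0.    -0.001] shift [-0.001 -0.     0.003]
```

```bash
python3 -m jog '[[[0,0.1,0],[-0.011,0,0.001],-1],[[0,0.2,0],[-0.021,0,0.003],-1],[[0,0.3,0],[-0.031,0,0.007],-1],[[0,0.4,0],[-0.041,0,0.0125],-1],[[0,0.5,0],[-0.049,0,0.019],-1]]'; python3 -c "
from h import *;from rig import bot
to(bot,-130.5,22+43*np.sin(.75),228+43*np.cos(.75),.75)
to(bot,-130.5,22+43*np.sin(1.35),228+43*np.cos(1.35),1.35)"
```

```text
t: 4.65
tcp_pos: [516.4, 127.2, 263.0]
orientation: [-0.319, 0.467, 0.804, 0.184]
ft_force: [-14.5, -3.5, 2.8]
width: 0.125
grip_force: 30.0
at (np.float64(-130.4), np.float64(53.5), 263.0) t 4.65 turn [-0.    -0.003 -0.001] shift [-0.001 -0.     0.007]
at (np.float64(-130.4), np.float64(53.5), 263.0) t 4.65 turn [ 0.     0.397 -0.001] shift [-0.042 -0.     0.019]
```

```bash
python3 -m jog '[[[0,0.1,0],[-0.011,0,0.001],-1],[[0,0.2,0],[-0.021,0,0.003],-1],[[0,0.3,0],[-0.031,0,0.007],-1],[[0,0.4,0],[-0.041,0,0.0125],-1],[[0,0.4,0],[-0.041,0,0.0125],-1]]'; python3 -c "
from h import *;from rig import bot
to(bot,-130.5,22+43*np.sin(1.35),228+43*np.cos(1.35),1.35)
print(bot.get_state()['joint_positions'])"
```

```text
t: 5.28
tcp_pos: [523.7, 114.3, 236.3]
orientation: [-0.543, 0.393, 0.672, 0.315]
ft_force: [-2.1, -22.9, 1.9]
width: 0.124
grip_force: 30.0
at (np.float64(-130.4), np.float64(68.3), 236.3) t 5.275 turn [ 0.003 -0.005 -0.004] shift [ 0.003 -0.     0.007]
[ 0.67904218  0.91817227 -0.76317376  1.58200053 -0.55175431  1.59036127
  0.63718919]
```

```bash
python3 -m jog '[[[0,0.07,0],[-0.008,0,0.001],-1],[[0,0.14,0],[-0.015,0,0.002],-1],[[0,0.14,0],[-0.015,0,0.002],-1],[[0,0.14,0],[-0.015,0,0.002],0],[[0,0.14,0],[-0.015,0,0.002],0]]'; python3 -m jog '[[[0,0,0],[0,0,-0.05],0],[[0,0,0],[0,0,-0.1],0],[[0,0,0],[-0.0,0,-0.15],0],[[0,0,0],[-0.0,0,-0.15],0]]';python3 - <<'E'
from h import *;from rig import bot
to(bot,-130.5,80,300,0)
for nm in('side','scene'):
    A=snap(bot,nm,nm+'1');P=pts(*A[1:]);d=A[1];ok=d>0;o=(P[...,:2]-c)@n; s=(P[...,:2]-c)@t; z=P[...,2]
    for a in(35,50,65,80):
        m=ok&(o>a)&(o<a+12)&(z>215)&(z<300)&(s>-160)&(s<-100); print(nm,a,m.sum(),z[m].round(0)[:30],np.median(s[m]).round(0) if m.any() else '')
E
```

```text
t: 5.9
tcp_pos: [524.1, 116.7, 230.6]
orientation: [-0.608, 0.357, 0.615, 0.353]
ft_force: [-0.0, 0.2, 0.1]
width: 0.299
grip_force: 0.0
t: 6.4
tcp_pos: [569.6, 37.2, 231.2]
orientation: [-0.607, 0.358, 0.615, 0.354]
ft_force: [-0.4, -0.1, -1.1]
width: 0.499
grip_force: 0.0
at (np.float64(-128.9), np.float64(158.0), 231.2) t 6.4 turn [ 0.002 -1.039 -0.002] shift [ 0.116 -0.003  0.129]
side 35 34 [232. 233. 231. 232. 232. 230. 232. 232. 230. 231. 232. 230. 230. 233.
 232. 229. 229. 231. 231. 232. 231. 231. 231. 228. 230. 231. 233. 233.
 231. 227.] -130.0
side 50 33 [232. 231. 231. 231. 231. 232. 232. 233. 233. 231. 231. 231. 232. 231.
 230. 231. 231. 232. 233. 232. 226. 227. 230. 230. 232. 231. 231. 228.
 228. 230.] -127.0
side 65 34 [232. 232. 231. 230. 233. 230. 230. 230. 232. 231. 231. 233. 231. 231.
 232. 233. 232. 231. 231. 230. 231. 231. 232. 232. 227. 229. 227. 232.
 232. 232.] -128.0
side 80 49 [242. 241. 242. 244. 243. 243. 242. 243. 243. 243. 242. 242. 243. 241.
 239. 238. 238. 239. 234. 230. 235. 236. 235. 232. 232. 233. 230. 233.
 232. 230.] -128.0
scene 35 10 [231. 234. 231. 230. 232. 230. 230. 228. 227. 227.] -126.0
scene 50 15 [231. 229. 230. 228. 231. 231. 233. 233. 230. 231. 231. 225. 227. 227.
 225.] -126.0
scene 65 12 [230. 230. 231. 230. 232. 230. 233. 230. 226. 229. 227. 228.] -128.0
scene 80 19 [240. 242. 241. 235. 241. 240. 231. 233. 231. 231. 227. 231. 232. 230.
 231. 225. 229. 227. 228.] -126.0
```

The free arm reads level, at z of about 231 along its whole length, so it is fully down. Next is the paddle.

```bash
python3 -m jog '[[[0,-0.12,0],[0.1,0,0],0.3],[[0,-0.24,0],[0.16,0.06,0],0.5],[[0,-0.36,0],[0.18,0.12,0.03],0.7],[[0,-0.48,0],[0.18,0.18,0.06],0.7],[[0,-0.6,0],[0.18,0.22,0.1],0.7]]'; python3 -c "
from h import *;from rig import bot
to(bot,26,72,330)"
```

```text
t: 7.12
tcp_pos: [653.2, 159.1, 339.6]
orientation: [-0.277, 0.475, 0.819, 0.162]
ft_force: [0.7, 0.4, -0.2]
width: 0.849
grip_force: 0.0
at (np.float64(4.2), np.float64(93.8), 339.6) t 7.125 turn [ 0.002 -0.436 -0.   ] shift [0.019 0.036 0.035]
```

```bash
python3 -m jog '[[[0,-0.12,0],[0,0.02,0],0.7],[[0,-0.24,0],[0.005,0.036,0.01],0.7],[[0,-0.36,0],[0.015,0.036,0.03],0.7],[[0,-0.436,0],[0.019,0.036,0.035],0.7],[[0,-0.436,0],[0.019,0.036,0.035],0.7]]'; python3 - <<'E'
from h import *;from rig import bot
to(bot,26,72,206)
im,d,E,k=snap(bot,'wrist','w2');P=pts(d,E,k);o=(P[...,:2]-c)@n; s=(P[...,:2]-c)@t; z=P[...,2]
def rep(nm,m): print(nm,m.sum(),[np.percentile(x[m],[2,25,50,75,98]).round(1).tolist() for x in(s,o,z)] if m.sum() else '')
ok=d>0
rep('padtop',ok&(o>55)&(o<85)&(abs(z-251)<6)&(s>-20)&(s<80))
rep('bar',ok&(o>35)&(o<58)&(abs(z-232)<6)&(s>0)&(s<60))
E
```

```text
t: 7.75
tcp_pos: [658.2, 191.2, 330.2]
orientation: [-0.002, 0.499, 0.867, 0.002]
ft_force: [0.7, -0.1, 0.2]
width: 0.853
grip_force: 0.0
at (np.float64(24.5), np.float64(68.4), 330.2) t 7.75 turn [ 0.001 -0.004  0.004] shift [-0.007  0.002  0.207]
padtop 835 [[5.6, 16.1, 26.7, 38.0, 48.6], [66.5, 68.5, 71.5, 74.5, 78.1], [246.0, 249.7, 250.5, 251.2, 252.3]]
bar 370 [[19.9, 22.4, 25.0, 28.3, 31.0], [35.8, 40.9, 46.3, 52.2, 57.4], [229.2, 230.5, 230.9, 231.5, 232.4]]
```

```bash
python3 -m jog '[[[0,-0.004,0.004],[-0.006,0.004,0.07],0.7],[[0,-0.004,0.004],[-0.006,0.004,0.14],0.7],[[0,-0.004,0.004],[-0.006,0.004,0.205],0.7],[[0,-0.004,0.004],[-0.006,0.004,0.205],0.7],[[0,-0.004,0.004],[-0.006,0.004,0.205],-1]]'; python3 -m jog '[[[0,0,0],[0,0,0],-1],[[0,0,0],[0,0,0],-1],[[0,0,0],[0,0,0],-1],[[0,0,0],[0,0,0],-1]]'; python3 -c "
from h import *;from rig import bot
to(bot,26,72,206)"
```

```text
t: 8.43
tcp_pos: [665.0, 185.2, 207.7]
orientation: [0.0, 0.505, 0.863, 0.001]
ft_force: [0.3, 0.2, 1.0]
width: 0.78
grip_force: 0.0
t: 8.93
tcp_pos: [664.5, 185.7, 207.0]
orientation: [0.0, 0.505, 0.863, 0.0]
ft_force: [-1.4, -0.5, 6.3]
width: 0.487
grip_force: 30.0
at (np.float64(27.2), np.float64(76.3), 207.0) t 8.925 turn [ 0.001  0.    -0.005] shift [ 0.007 -0.002  0.002]
```

```bash
python3 -m jog '[[[0,0,0],[0,0,-0.02],-1],[[0,0,0],[0,0,-0.041],-1],[[0,0,0],[0,0,-0.041],-1]]'; python3 -m jog '[[[0,0,0],[-0.03,0,0],-1],[[0,0,0],[-0.06,0,0],-1],[[0,0,0],[-0.085,0,0],-1],[[0,0,0],[-0.085,0,0],-1]]';  python3 - <<'E'
from h import *;from rig import bot
to(bot,26,72+50,230)
im,d,E,k=snap(bot,'wrist','w3');P=pts(d,E,k);o=(P[...,:2]-c)@n; s=(P[...,:2]-c)@t; z=P[...,2]
def rep(nm,m): print(nm,m.sum(),[np.percentile(x[m],[2,25,50,75,98]).round(1).tolist() for x in(s,o,z)] if m.sum() else '')
ok=d>0
rep('padtop',ok&(o>95)&(o<145)&(abs(z-275)<7)&(s>-20)&(s<80))
rep('bar',ok&(o>35)&(o<58)&(abs(z-232)<12)&(s>0)&(s<60))
rep('free bar',ok&(o>35)&(o<80)&(abs(z-232)<12)&(s>-160)&(s<-100))
rep('free lip',ok&(o>82)&(o<100)&(abs(z-238)<9)&(s>-160)&(s<-100))
E
```

```text
t: 9.3
tcp_pos: [664.8, 185.9, 232.5]
orientation: [0.001, 0.505, 0.863, 0.001]
ft_force: [-0.2, 0.6, -1.5]
width: 0.488
grip_force: 30.0
t: 9.8
tcp_pos: [690.0, 139.0, 230.4]
orientation: [-0.0, 0.506, 0.863, -0.0]
ft_force: [-0.5, 0.7, -1.2]
width: 0.486
grip_force: 30.0
at (np.float64(26.1), np.float64(129.6), 230.4) t 9.8 turn [-0.     0.    -0.007] shift [ 0.013 -0.     0.001]
padtop 3835 [[-6.4, 10.2, 26.3, 42.0, 58.9], [119.1, 120.3, 122.4, 126.8, 133.4], [268.5, 272.8, 273.9, 274.8, 281.3]]
bar 1095 [[19.3, 22.0, 25.0, 28.1, 30.7], [35.4, 40.5, 46.2, 52.1, 57.6], [229.6, 230.5, 231.1, 231.5, 232.4]]
free bar 2632 [[-136.3, -132.5, -128.5, -125.6, -124.2], [35.7, 45.3, 56.2, 67.9, 79.1], [226.3, 230.0, 230.8, 231.4, 232.3]]
free lip 816 [[-136.2, -132.1, -128.1, -125.4, -124.2], [82.5, 86.8, 89.2, 91.6, 94.2], [229.4, 231.1, 235.0, 241.3, 242.9]]
```

```bash
python3 -m jog '[[[0,0,0],[0,-0.06,0],-1],[[0,0,0],[0,-0.13,0],-1],[[0,0,0],[0,-0.2,0],-1],[[0,0,-0.007],[0,-0.26,0],-1],[[0,0,-0.007],[0,-0.26,0],-1]]'; python3 -m jog '[[[0,0,0],[0,0,0],-1],[[0,0,0],[0,0,0],-1]]'; python3 - <<'E'
from h import *;from rig import bot
to(bot,-130,76,231)
im,d,E,k=snap(bot,'wrist','w4');P=pts(d,E,k);o=(P[...,:2]-c)@n; s=(P[...,:2]-c)@t; z=P[...,2]
def rep(nm,m): print(nm,m.sum(),[np.percentile(x[m],[2,25,50,75,98]).round(1).tolist() for x in(s,o,z)] if m.sum() else '')
ok=d>0
rep('padtop',ok&(o>115)&(o<135)&(abs(z-275)<4)&(s>-180)&(s<-80))
rep('free bar',ok&(o>35)&(o<80)&(abs(z-232)<12)&(s>-160)&(s<-100))
rep('free lip',ok&(o>82)&(o<100)&(abs(z-238)<9)&(s>-160)&(s<-100))
cv2.imwrite('pics/w4.png',im)
E
```

```text
t: 10.48
tcp_pos: [551.7, 63.8, 231.5]
orientation: [0.001, 0.5, 0.866, -0.0]
ft_force: [-0.5, -0.1, -1.4]
width: 0.488
grip_force: 30.0
t: 10.72
tcp_pos: [553.8, 65.5, 230.9]
orientation: [-0.0, 0.5, 0.866, 0.0]
ft_force: [1.1, -0.1, -1.4]
width: 0.487
grip_force: 30.0
at (np.float64(-128.5), np.float64(125.6), 230.9) t 10.725 turn [ 0.    -0.     0.002] shift [ 0.083 -0.002 -0.   ]
padtop 3062 [[-160.3, -142.6, -128.4, -114.7, -97.0], [115.4, 116.8, 119.5, 123.2, 127.7], [271.4, 273.7, 274.5, 275.1, 278.2]]
free bar 1990 [[-136.6, -133.9, -131.0, -128.1, -125.3], [35.6, 44.9, 55.8, 67.7, 78.9], [229.5, 230.6, 231.0, 231.5, 232.4]]
free lip 597 [[-136.7, -133.9, -131.1, -128.0, -125.2], [82.4, 85.9, 88.5, 90.5, 93.9], [229.7, 231.1, 235.5, 241.7, 243.1]]
```

View pics/w4.png

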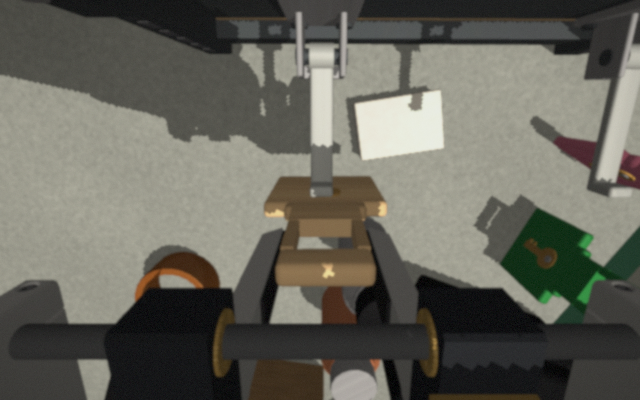

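The paddle, held upright at about (325,255), is lined up in front of the free arm at (320,120). The lip end is at (320,190), with about 2.5 mm of lateral offset to correct. I'll slide it on.

```bash
python3 -m jog '[[[0,0,0],[0.015,-0.004,0],-1],[[0,0,0],[0.04,-0.004,0],-1],[[0,0,0],[0.065,-0.004,0],-1],[[0,0,0],[0.085,-0.004,0],-1],[[0,0,0],[0.085,-0.004,0],-1]]'; python3 -m jog '[[[0,0,0],[0,0,0.01],-1],[[0,0,0],[0,0,0.022],-1],[[0,0,0],[0,0,0.033],-1],[[0,0,0],[0,0,0.038],-1],[[0,0,0],[0,0,0.038],-1]]'; python3 - <<'E'
from h import *;from rig import bot
to(bot,-131,76,206)
E
```

```text
t: 11.4
tcp_pos: [525.3, 108.7, 231.2]
orientation: [0.0, 0.5, 0.866, 0.0]
ft_force: [0.1, -0.1, -1.6]
width: 0.489
grip_force: 30.0
t: 12.02
tcp_pos: [525.7, 107.5, 207.9]
orientation: [-0.0, 0.5, 0.866, -0.0]
ft_force: [0.3, 0.2, -1.7]
width: 0.49
grip_force: 30.0
at (np.float64(-132.1), np.float64(75.1), 207.9) t 12.025 turn [-0.    -0.     0.002] shift [-0.001  0.002  0.003]
```

```bash
python3 -m jog '[[[0,0,0],[0,0,0.003],-1],[[0,0,0],[0,0,0.003],-1],[[0,0,0],[0,0,0.003],0.5],[[0,0,0],[0,0,0.003],0.5],[[0,0,0],[0,0,0.003],0.5]]'; python3 -m jog '[[[0,0,0],[0,0,0],0.5],[[0,0,0],[0,0,-0.05],0.5],[[0,0,0],[0,0,-0.12],0.5],[[0,0,0],[-0.03,0,-0.2],0.5],[[0,0,0],[-0.03,0,-0.2],0.5]]'; python3 - <<'E'
from h import *;from rig import bot
to(bot,25,115,300)
for nm in('wrist','side'):
    im,d,E,k=snap(bot,nm,nm+'5');P=pts(d,E,k);o=(P[...,:2]-c)@n; s=(P[...,:2]-c)@t; z=P[...,2]
    def rep(nm,m): print(nm,m.sum(),[np.percentile(x[m],[2,25,50,75,98]).round(1).tolist() for x in(s,o,z)] if m.sum() else '')
    ok=d>0
    rep(nm+'padtop',ok&(o>50)&(o<100)&(abs(z-251)<6)&(s>-180)&(s<-80))
    rep('free bar',ok&(o>35)&(o<58)&(abs(z-232)<8)&(s>-160)&(s<-100))
    if nm=='side':cv2.imwrite('pics/s5.png',cv2.resize(im[150:330,300:500],None,fx=3,fy=3))
E
```

```text
t: 12.65
tcp_pos: [525.8, 107.6, 206.4]
orientation: [0.0, 0.5, 0.866, 0.0]
ft_force: [0.0, 0.3, 0.3]
width: 0.741
grip_force: 0.0
t: 13.28
tcp_pos: [536.6, 91.4, 329.6]
orientation: [0.002, 0.501, 0.865, 0.001]
ft_force: [-1.0, 0.6, -1.3]
width: 0.751
grip_force: 0.0
at (np.float64(-130.6), np.float64(94.5), 329.6) t 13.275 turn [0.003 0.001 0.001] shift [-0.034  0.259  0.051]
wristpadtop 895 [[-153.4, -142.8, -131.5, -120.5, -110.2], [65.5, 67.7, 70.8, 73.7, 77.1], [246.1, 249.9, 250.6, 251.2, 252.3]]
free bar 391 [[-136.4, -133.9, -131.4, -128.2, -125.7], [35.6, 40.7, 46.2, 51.9, 57.6], [229.6, 230.6, 231.0, 231.5, 232.5]]
sidepadtop 117 [[-153.2, -141.5, -128.9, -117.3, -109.1], [64.6, 66.0, 69.1, 72.5, 76.0], [245.8, 249.5, 250.9, 251.8, 253.2]]
free bar 68 [[-137.4, -133.3, -128.9, -126.3, -124.6], [35.8, 41.2, 46.9, 53.0, 57.8], [225.6, 229.7, 230.9, 232.0, 233.1]]
```

View pics/s5.png

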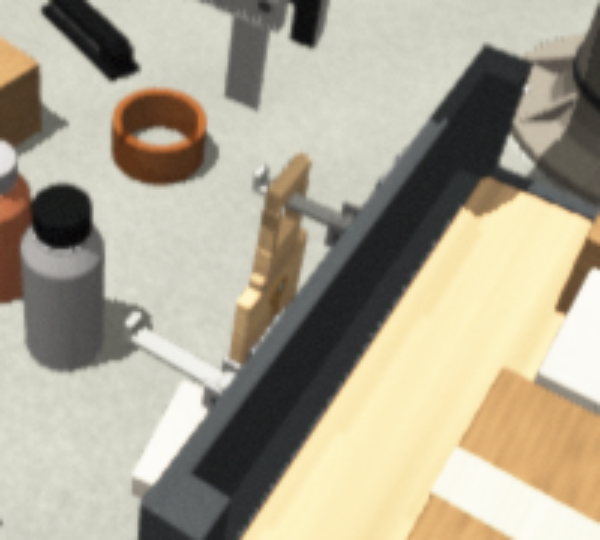

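The paddle hangs on the free hook at (290,210) in the crop, with its top at 251 mm, centred on the arm and let go. Next I'll fold the emptied arm at (180,355) up, pinching it with a tilted tool.

```bash
python3 -m jog '[[[0,0.1,0],[-0.05,0.04,0],0],[[0,0.22,0],[-0.09,0.1,0],0],[[0,0.34,0],[-0.09,0.16,0],0],[[0,0.46,0],[-0.09,0.22,0],0],[[0,0.58,0],[-0.09,0.259,0.04],0]]'; python3 -c "
from h import *;from rig import bot
to(bot,25,139,250,1.2)"
```

```text
t: 14.0
tcp_pos: [697.8, 124.0, 302.4]
orientation: [-0.367, 0.453, 0.784, 0.213]
ft_force: [0.4, 1.0, 0.1]
width: 0.508
grip_force: 0.0
at (np.float64(25.5), np.float64(146.5), 302.4) t 14.0 turn [-0.001  0.216  0.002] shift [-0.059 -0.001  0.065]
```

```bash
python3 -m jog '[[[0,0.1,0],[-0.03,0,0.03],0],[[0,0.216,0],[-0.059,0,0.065],0],[[0,0.216,0],[-0.059,0,0.065],0]]'; python3 -c "
from h import *;from rig import bot
to(bot,25,64.3,221.1,1.2)"
```

```text
t: 14.38
tcp_pos: [690.9, 127.7, 241.1]
orientation: [-0.492, 0.416, 0.712, 0.279]
ft_force: [0.8, 0.5, -0.0]
width: 0.501
grip_force: 0.0
at (np.float64(21.4), np.float64(139.8), 241.1) t 14.375 turn [-0.004 -0.002 -0.007] shift [0.014 0.007 0.129]
```

```bash
python3 -m jog '[[[0,0,-0.005],[0.014,0.006,0.04],0],[[0,0,-0.005],[0.014,0.006,0.085],0],[[0,0,-0.005],[0.014,0.006,0.129],0],[[0,0,-0.005],[0.014,0.006,0.129],0]]'; python3 -c "
from h import *;from rig import bot
to(bot,25,64.3,221.1,1.2)"
```

```text
t: 14.88
tcp_pos: [657.2, 198.4, 232.5]
orientation: [-0.484, 0.41, 0.72, 0.282]
ft_force: [1.1, -0.5, 1.2]
width: 0.502
grip_force: 0.0
at (np.float64(27.2), np.float64(61.7), 232.5) t 14.875 turn [-0.004  0.007  0.008] shift [-0.019 -0.004  0.003]
```

```bash
python3 -m jog '[[[0,0,0.004],[-0.016,-0.002,0.003],0],[[0,0,0.004],[-0.016,-0.002,0.003],0],[[0,0,0.004],[-0.016,-0.002,0.003],0]]'; python3 -c "
from h import *;from rig import bot
to(bot,25,64.3,221.1,1.2)"
```

```text
t: 15.25
tcp_pos: [658.9, 193.0, 220.0]
orientation: [-0.486, 0.414, 0.716, 0.282]
ft_force: [-0.7, 0.1, -0.6]
width: 0.496
grip_force: 0.0
at (np.float64(26.0), np.float64(67.1), 220.0) t 15.25 turn [-0.001  0.004  0.002] shift [ 0.003 -0.002  0.004]
```

```bash
python3 -m jog '[[[0,0,0],[0,-0.001,0],-1],[[0,0,0],[0,-0.001,0],-1],[[0,0,0],[0,-0.001,0],-1],[[0,0,0],[0,-0.001,0],-1]]';python3 -m jog '[[[0,-0.1,0],[0.01,0,-0.005],-1],[[0,-0.2,0],[0.0205,0,-0.008],-1],[[0,-0.3,0],[0.0315,0,-0.01],-1],[[0,-0.4,0],[0.043,0,-0.01],-1],[[0,-0.4,0],[0.043,0,-0.01],-1]]';python3 -m jog '[[[0,-0.1,0],[0.01,0,-0.005],-1],[[0,-0.2,0],[0.0205,0,-0.008],-1],[[0,-0.3,0],[0.0315,0,-0.01],-1],[[0,-0.4,0],[0.043,0,-0.01],-1],[[0,-0.4,0],[0.043,0,-0.01],-1]]'; python3 -c "
from h import *;from rig import bot
to(bot,25,64.3,221.1,0)"
```

```text
t: 15.75
tcp_pos: [657.9, 193.2, 219.9]
orientation: [-0.487, 0.413, 0.716, 0.282]
ft_force: [-0.7, -1.0, 0.9]
width: 0.127
grip_force: 30.0
t: 16.38
tcp_pos: [654.9, 198.6, 249.4]
orientation: [-0.251, 0.476, 0.83, 0.146]
ft_force: [-2.3, -2.0, 9.4]
width: 0.123
grip_force: 30.0
t: 17.0
tcp_pos: [645.0, 215.8, 266.5]
orientation: [0.003, 0.497, 0.868, -0.001]
ft_force: [-4.7, 3.3, 4.9]
width: 0.127
grip_force: 30.0
at (np.float64(25.3), np.float64(40.5), 266.5) t 17.0 turn [0.001 0.004 0.006] shift [-0.039 -0.001  0.076]
```

```bash
python3 -m jog '[[[0,0,0],[0,0,0],-0.3],[[0,0,0],[0,0,0],-0.3],[[0,0,0],[0,0,-0.04],-0.5],[[0,0,0],[0,0,-0.08],-1],[[0,0,0],[-0.04,0,-0.08],-1]]';python3 -m jog '[[[0,0,0],[-0.04,0,0],-1],[[0,0,0],[-0.04,0,0.04],-1],[[0,0,0],[-0.04,0,0.06],-1],[[0,0,0],[-0.04,0,0.06],-1]]'; python3 - <<'E'
from h import *;from rig import bot
to(bot,25,32,280)
im,d,E,k=snap(bot,'scene','s6');P=pts(d,E,k);o=(P[...,:2]-c)@n; s=(P[...,:2]-c)@t; z=P[...,2]
m=(d>0)&(o>12)&(o<60)&(z>245)&(z<305)&(s>5)&(s<45)
print(np.c_[o[m],z[m]].round(0)[::4].tolist())
E
```

```text
t: 17.62
tcp_pos: [659.6, 191.8, 315.2]
orientation: [0.003, 0.5, 0.866, 0.001]
ft_force: [0.2, 0.4, -0.8]
width: 0.073
grip_force: 0.0
t: 18.12
tcp_pos: [670.6, 169.7, 276.3]
orientation: [0.002, 0.5, 0.866, -0.002]
ft_force: [0.1, 0.5, 0.1]
width: 0.006
grip_force: 0.0
at (np.float64(24.6), np.float64(93.2), 276.3) t 18.125 turn [-0.001  0.003  0.002] shift [ 0.102  0.001 -0.007]
[[29.0, 299.0], [30.0, 298.0], [39.0, 296.0], [30.0, 299.0], [41.0, 296.0], [29.0, 295.0], [43.0, 296.0], [41.0, 285.0], [42.0, 286.0], [41.0, 286.0], [36.0, 281.0], [36.0, 269.0], [35.0, 265.0], [37.0, 267.0], [33.0, 264.0], [31.0, 262.0], [31.0, 249.0], [32.0, 252.0], [29.0, 249.0]]
```

```bash
python3 -m jog '[[[0,0,0],[0.04,0,-0.005],-1],[[0,0,0],[0.065,0,-0.005],-1],[[0,0,0],[0.085,0,-0.005],-1],[[0,0,0],[0.102,0,-0.005],-1],[[0,0,0],[0.102,0,-0.005],-1]]';python3 -c "
from h import *;from rig import bot
to(bot,25,31,280)"
```

```text
t: 18.8
tcp_pos: [642.9, 219.3, 281.1]
orientation: [0.006, 0.502, 0.865, -0.002]
ft_force: [11.9, -18.1, 4.3]
width: 0.004
grip_force: 10.7
at (np.float64(25.2), np.float64(36.4), 281.1) t 18.8 turn [ 0.002  0.009 -0.001] shift [ 0.009 -0.     0.002]
```

```bash
python3 -m jog '[[[0,0,0],[0.0,0,0],-1],[[0,0,0],[-0.05,0,0],-1],[[0,0,0],[-0.1,0,-0.05],-1],[[0,0,0],[-0.13,0,-0.13],-1],[[0,0,0],[-0.13,0,-0.15],-1]]'; python3 - <<'E'
from h import *;from rig import bot
to(bot,25,32,280)
for q in('scene','side'):
    im,d,E,k=snap(bot,q,q+'7');P=pts(d,E,k);o=(P[...,:2]-c)@n; s=(P[...,:2]-c)@t; z=P[...,2]
    m=(d>0)&(o>10)&(o<60)&(z>245)&(z<305)&(s>15)&(s<35)
    print(q,np.c_[o[m],z[m]].round(0)[::4].tolist())
    m=(d>0)&(o>50)&(o<100)&(abs(z-251)<6)&(s>-180)&(s<-80)
    print('padtop',[np.percentile(x[m],[2,50,98]).round(0) for x in(s,o,z)])
    cv2.imwrite(f'pics/{q}7.png',im)
E
```

```text
t: 19.42
tcp_pos: [680.1, 155.6, 374.0]
orientation: [0.004, 0.501, 0.865, 0.0]
ft_force: [-0.2, -0.2, -0.0]
width: 0.002
grip_force: 0.0
at (np.float64(25.8), np.float64(110.2), 374.0) t 19.425 turn [0.003 0.005 0.001] shift [ 0.132 -0.002  0.156]
scene [[22.0, 297.0], [13.0, 298.0], [24.0, 299.0], [13.0, 299.0], [21.0, 297.0], [25.0, 290.0], [18.0, 294.0], [26.0, 291.0], [25.0, 287.0], [24.0, 284.0], [26.0, 280.0], [26.0, 277.0], [24.0, 273.0], [24.0, 270.0], [26.0, 270.0], [25.0, 269.0], [25.0, 264.0], [26.0, 262.0], [25.0, 258.0], [24.0, 254.0], [24.0, 251.0], [23.0, 247.0]]
padtop [array([-152., -126., -107.]), array([65., 71., 76.]), array([245., 250., 253.])]
side [[25.0, 299.0], [25.0, 299.0], [20.0, 299.0], [23.0, 299.0], [18.0, 298.0], [25.0, 299.0], [19.0, 300.0], [14.0, 299.0], [24.0, 297.0], [18.0, 298.0], [13.0, 299.0], [23.0, 295.0], [17.0, 298.0], [12.0, 298.0], [21.0, 295.0], [15.0, 300.0], [25.0, 288.0], [18.0, 293.0], [11.0, 300.0], [21.0, 289.0], [13.0, 296.0], [21.0, 286.0], [10.0, 296.0], [21.0, 283.0], [24.0, 279.0], [20.0, 274.0], [20.0, 278.0], [23.0, 275.0], [21.0, 265.0], [20.0, 272.0], [23.0, 268.0], [24.0, 264.0], [20.0, 260.0], [21.0, 264.0], [24.0, 260.0], [20.0, 252.0], [20.0, 258.0], [23.0, 255.0], [25.0, 250.0], [20.0, 246.0], [21.0, 245.0]]
padtop [array([-153., -130., -110.]), array([64., 69., 76.]), array([246., 251., 253.])]
```

View pics/side7.png

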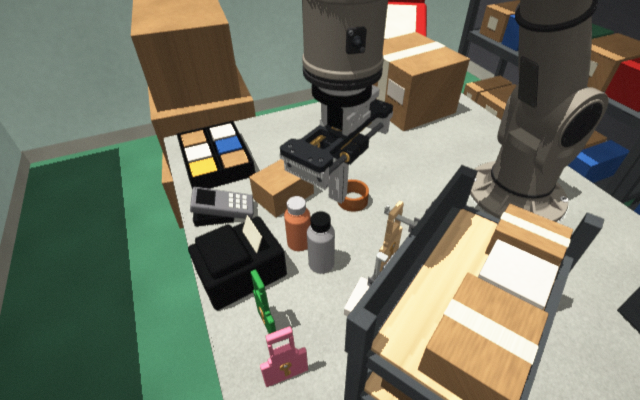

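The emptied arm is flat, with its front at o of about 25 along its full height. The paddle hangs at (393,235) on the other hook, and everything else stands where it was, so I'm handing the job in.

```bash
python3 -c "
from rig import bot
print(bot.close_job())"
```

```text
the job is handed in; nothing more can be done
None
```

The job is handed in after about 19.5 s of robot time: the key paddle hangs freely on the formerly empty hook, which is fully down; the emptied hook is folded flat, and nothing else on the counter looks moved (checked in the camera views; the hand-in returned no verdict).

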